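# Hold a capsule diode in the spring test clamp

## Task

Check a capsule diode: of the three discs lying on the bench, take the one whose diameter fits the round nest of the test clamp and lay it flat on the bottom of the nest while the clamp is still open. Then swing the clamp's spring-loaded lever over and down until it rests on its stops with the upper contact pressing on the disc, and keep it there: finish while still holding the lever fully down, because it springs open when let go. Leave the other two discs and the multimeter where they are.

Things in the scene. Friction and masses are not known exactly. Their poses are not given: they have to be found in the camera images.
- diode_mid: the capsule diode that fits the nest: loose flat disc, 44 mm diameter, 16 mm high, white ceramic ring between two thin steel flanges, copper end faces, about 80 g, same both ways up. Lies flat; origin at the centre of its underside, z up
- diode_small: capsule diode of the same look, 34 mm diameter, 16 mm high, too small for the nest (loose in it). Origin at the centre of its underside
- diode_large: capsule diode of the same look, 54 mm diameter, 16 mm high, too large for the nest. Origin at the centre of its underside. The three diodes lie along the right of the bench in any order, about 85 mm apart
- clamp: test clamp, fixed to the bench: grey base plate 150 mm (x) by 225 mm (y), its top 20 mm over the bench, with a black nest block 84 x 84 mm whose top is 38 mm over the bench. Origin at bench height under the nest's axis; its own +y points from the nest to the lever's hinge (base plate from y = -55 to +170 mm), z up. Two stop pillars 47 mm high stand at x = +-58, y = -42 mm
- nest (a point): centre of the nest's floor, 32 mm over the bench: round cavity 47 mm in diameter, 6 mm deep, with a 3 mm chamfer round its mouth; a seated diode stands 10 mm proud of the block
- hinge (a point): middle of the lever's hinge axis, which is level and runs along the clamp's x; 125 mm from the nest towards the clamp's +y and 56 mm over the bench
- grip (a point): middle of the lever's round grip tube: 18 mm diameter, 108 mm of free length between two steel side bars (8 mm thick, 18 mm deep), parallel to the hinge axis and 225 mm from it. Lever open: the tube is on top, about 278 mm over the bench, 39 mm beyond the hinge in the clamp's +y, and the space over the nest is free; lever down: 56 mm over the bench, 100 mm from the nest towards the clamp's -y. On the way it travels a circle about the hinge
- lever (a joint): lever angle in rad: 0 fully open (leaning 10 degrees back past upright), 1.745 fully down on its stops (level). Its spring always drives it back to 0; at the grip tube it takes about 1 to 4 N on the way and, over the last 0.05 rad, up to about 12 N as the upper contact is pushed up on the disc
- upper_contact: round copper contact, 30 mm diameter, spring-mounted under the lever's crosshead, 125 mm from the hinge. Origin at the centre of its lower face. With the lever on its stops it is pushed back about 6 mm by a seated diode and presses it with about 14 N
- multimeter: hand-held multimeter, 150 x 77 x 47 mm, lying left of the clamp; origin at the centre of its underside
There are look-alikes about, which are no part of the job. What is shaped like the diode_mid but pink is not meant.

How it is judged:
By the outcome, as a careful person would: the job done as asked, in the order asked, and still so for the second after the job is handed in, while the arm keeps its last pose, push and grip.
It also fails if it takes over 67 s, if anything falls off the work surface, if the arm or the gripper's body presses on something with over 40 N, if the wrist force passes 120 N, or if a joint passes its speed limit or range.

## Robot

A 6-joint arm with a two-finger parallel gripper is mounted at the origin on the work surface; the furniture and walls round the work are solid. World frame = base frame: x ahead of the robot, y to its left, z up, the work surface at z = 0. Lengths are in m, angles in rad, forces in N, time in s.
With the tool pointing down it reaches from about 0.35 to 0.975 m from the base axis. Payload 4.9 kg.
Tool frame: the origin (TCP) lies at the very end of the fingers, on their centre line; the grasp point (between the pads) lies 19 mm behind it; z points along the fingers, y is the line along which they close (so a half turn about z gives the same grasp; the last joint's range is limited). The gripper opens to 85 mm and grips with 20 to 120 N. Pads are 22 mm wide; open, the fingers measure 114 mm over their backs; the gripper's body (76 mm by 85 mm) begins 54 mm behind the grasp point. The pads swing forward as they close: fully open they stand 13 mm farther back than shut.
Start: joints at [-1.285, 0.053, 1.613, -0, 1.476, -0.119], TCP at [0.246, -0.574, 0.231] pointing down, gripper open.
Joint ranges: [-3.01, 3.01], [-1.01, 2.22], [0.06, 2.58], [-1.02, 4.17], [0.09, 2.62], [-3.14, 3.14]. Speed limits (rad/s): [2.57, 2.57, 3.14, 3.14, 3.14, 3.14].

## Interface

Orientations are given as a unit quaternion [w, x, y, z].
In Python, from plant import state, optics, ticket, nets gives the robot as it stands. The module is installed in compiled form; this text tells all that it offers.
- The arm moves only by the shell command python3 -m inch 'ROWS' [OPENING]. ROWS is JSON, a list of rows, each an object of numbers: "dx", "dy", "dz": the shift along the tool's x, y, z as a fraction of full scale; "rx", "ry", "rz": the turn, a rotation vector about the tool's x, y, z as a fraction of full scale. In form: [{"dx": .., "dy": .., "dz": .., "rx": .., "ry": .., "rz": ..}, ...]. A call has 1 to 5 rows; each row is the pose to reach, as a shift and turn from the pose commanded when the call began, along the tool's axes at that moment; what a row does not reach only later rows make up. Full scale, the value 1, is 0.8 m for a shift and 1.5 rad for a turn. A row lasts 1/10 s, in which the tool goes at most 50 mm and 8.59 degrees, less where a joint would pass 70% of its speed; a pose out of reach is approached as far as the arm can. A call with a number of a shift or a turn outside -1 to 1 is refused whole. A call with a gripper value outside its range is refused whole. OPENING is the opening, from -1 (shut) to 1 (fully open), set as the call begins (- or left out, the last holds). The fingers move at their own pace and stop on an object; the grip force is fixed at half the most. Time passes only in rows, so rows that repeat a pose let the fingers close. It gives the time, the measured TCP pose, the force, the opening and the grip force at its end, in the units of the state.
- state(): the state, without advancing time (a new reading comes with each control period).
- optics.grab_frame(name): name is "scene" or "top" or "wrist"; returns the picture (420x560x3 uint8, red, green, blue); there is no depth.
- optics.camera_info(name): a dict with "fx", "fy", "cx", "cy" (pixels), "R" (3x3) and "t" (3): a world point X has camera coordinates R X + t. Camera axes: x right, y down, z forward; pixel columns grow to the right and rows downward; lengths in m; the calibration is good to about 2 mm. A picture is of the moment at which its call begins: read the wrist's pose just before it. camera_info takes no time and is no camera call; for the wrist camera it gives the pose at the moment of the call.
- ticket.job_done(): hands the job in; it is judged then, once.
Trained networks look in the newest picture that a camera, given by its name, has taken for a name from the list of things; names that differ only in an ending like _2 or _b are one class to them, and where a whole thing is asked for, a point or a joint stands for the part that bears it (a point fixed in the world has none). Each returns a list of dicts, best first, with "confidence" (0 to 1); they miss things now and then, are a little off and sometimes report something else, mostly with a low value. They report only what shows in the picture. A call takes as long as a camera call. They do not tell look-alikes from the thing itself.
- nets.boxes_of(camera, name): "bbox" ([centre column, centre row, width, height] in pixels, round what is visible of it).
- nets.outline_of(camera, name): "pixels" (420x560 bool, what is visible of it) and "bbox" ([centre column, centre row, width, height] in pixels, round what is visible of it).
The state is a dict: "time": time; "joint_pos": joint angles; "joint_vel": joint speeds; "joint_efforts": joint torques, N m; "tool_pos": TCP position; "tool_rot": TCP orientation; "contact_force": force on the tool from outside, world axes, zero at the start; "ft_torque": the same for the moment, N m; "gripper_width": opening from 0.0 (shut) to 1.0 (fully open); "grasp_force": force on a finger pad.
Only numpy, scipy, OpenCV 4.12 (cv2) and the standard library are available. Lean on these libraries where they do the work, as an engineer would, in place of code of your own. Each camera call takes 0.05 s, during which the arm holds its last target. There are 200 camera calls.

## Working session

There is one attempt and no reset: what is moved stays moved. The work goes in short steps, Python scripts to look and compute and a shell command to move; the robot and the scene stay as the last step left them, time stands still between calls to the robot, and variables do not carry over. Pictures are saved under pics/ and viewed, at most 10 in all, crops included, and the job is handed in when it is done.

```bash
mkdir -p pics; cat > h.py <<'E'
import numpy as np, cv2
from plant import state, optics, ticket, nets
def save(cam,f):
    im=optics.grab_frame(cam); cv2.imwrite('pics/'+f,im[:,:,::-1]); return im
def proj(cam,X):
    c=optics.camera_info(cam); p=np.array(c['R'])@np.array(X)+np.array(c['t']); return c['fx']*p[0]/p[2]+c['cx'],c['fy']*p[1]/p[2]+c['cy']
def back(c,u,v,z):
    R=np.array(c['R']);t=np.array(c['t']);o=-R.T@t;d=R.T@np.array([(u-c['cx'])/c['fx'],(v-c['cy'])/c['fy'],1]);return o+d*(z-o[2])/d[2]
def Rq(q):
    w,x,y,z=q
    from scipy.spatial.transform import Rotation
    return Rotation.from_quat([x,y,z,w])
E
python3 - <<'E'
from h import *
a=save('top','top.png');b=save('scene','scene.png')
for cam in('top','scene'):
  c=optics.camera_info(cam);print(cam,-np.array(c['R']).T@c['t'])
  for n in('diode_mid','diode_small','diode_large','clamp','nest','hinge','grip','upper_contact','multimeter'):
    for d in nets.boxes_of(cam,n)[:4]:
      print(n,round(d['confidence'],2),np.round(d['bbox'],1),np.round(back(c,*d['bbox'][:2],0.016),3))
s=state();print(s['time'],s['tool_pos'],s['tool_rot'],s['gripper_width'])
print(Rq(s['tool_rot']).as_matrix().round(3))
E
```

```text
top [0.29551911 0.06820114 1.37299389]
diode_mid 0.56 [273.4 264.   17.   15.3] [0.372 0.092 0.016]
diode_mid 0.47 [375.8 253.5  15.8  17. ] [ 0.393 -0.176  0.016]
diode_small 0.66 [381.  185.2  15.6  13.7] [ 0.574 -0.199  0.016]
diode_large 0.69 [384.3 214.9  22.6  20.2] [ 0.494 -0.203  0.016]
clamp 0.85 [271.1 195.4 104.1  90. ] [0.554 0.094 0.016]
nest 0.93 [271.4 195.6 104.   95.5] [0.553 0.093 0.016]
nest 0.22 [384.6 216.   17.5  24.2] [ 0.491 -0.204  0.016]
hinge 0.65 [272.8 192.6 103.7  91.6] [0.561 0.09  0.016]
grip 0.68 [239.  184.6  37.7  74.9] [0.585 0.179 0.016]
upper_contact 0.56 [244.4 186.3   9.7  10.2] [0.58  0.165 0.016]
multimeter 0.94 [169.7 216.8  41.8  58.6] [0.503 0.362 0.016]
scene [ 0.54869008 -0.806166    0.76617399]
diode_mid 0.63 [239.3 253.7  19.4  13.8] [0.377 0.071 0.016]
diode_mid 0.6 [229.3 332.   18.3  18.8] [ 0.394 -0.187  0.016]
diode_mid 0.48 [278.2 345.6  26.7  29.8] [ 0.501 -0.214  0.016]
diode_small 0.64 [315.9 344.1   9.7  11. ] [ 0.579 -0.205  0.016]
diode_large 0.95 [276.5 345.6  27.8  29.2] [ 0.498 -0.215  0.016]
clamp 0.96 [295.8 219.   75.  150. ] [0.519 0.237 0.016]
nest 0.83 [293.8 216.4  76.7 151.7] [0.512 0.25  0.016]
nest 0.16 [276.8 345.1  24.4  29.1] [ 0.498 -0.213  0.016]
grip 0.64 [306.9 187.9  54.5  97. ] [0.548 0.413 0.016]
upper_contact 0.49 [305.2 182.9  11.7   7.8] [0.541 0.444 0.016]
upper_contact 0.26 [277.2 346.2  25.2  25.6] [ 0.499 -0.216  0.016]
multimeter 0.55 [296.4 194.1  50.3  27.1] [0.515 0.373 0.016]
1.0 [ 0.2461374  -0.57446922  0.23130357] [-1.66693853e-07  9.79587889e-01  2.01016335e-01 -6.35607273e-06] 1.0031852794024518
[[ 0.919  0.394 -0.   ]
 [ 0.394 -0.919 -0.   ]
 [-0.    -0.    -1.   ]]
```

View pics/top.png

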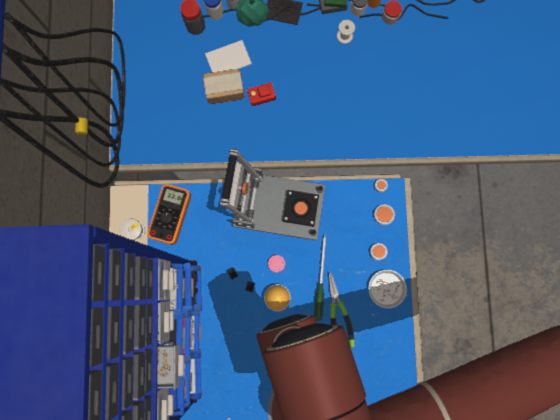

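View pics/scene.png

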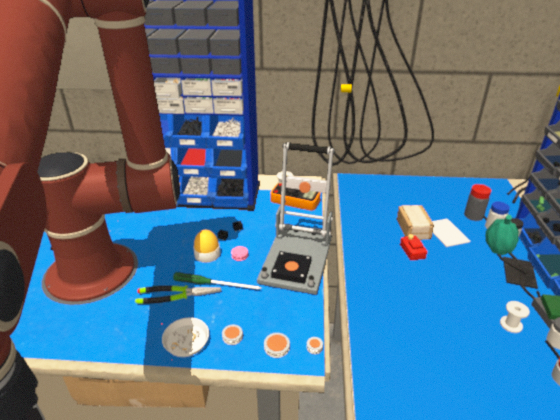

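The top view shows three copper-faced discs on the right at (381,185), (384,214) and (378,251). The pink look-alike is at (277,264). The clamp nest is at (301,209), with the lever open towards image left (+y). By size, the candidate for the 44 mm disc is (378,251): it lies between the small one at (381,185) and the large one at (384,214). One enlarged crop should confirm this.

```bash
python3 - <<'E'
from h import *
im=cv2.imread('pics/top.png'); c=optics.camera_info('top')
hsv=cv2.cvtColor(im,cv2.COLOR_BGR2HSV)
cop=((hsv[...,0]<14)&(hsv[...,1]>110)&(hsv[...,2]>120)).astype(np.uint8)
n,_,st,ce=cv2.connectedComponentsWithStats(cop)
for s,p in zip(st[1:],ce[1:]):
  if s[4]>25 and 220<p[0]<400 and 160<p[1]<300: print('cop',p.round(1),s, back(c,*p,0.016).round(4),back(c,*p,0.032).round(4))
notblue=((hsv[...,0]<90)|(hsv[...,0]>125)|(hsv[...,1]<120)).astype(np.uint8)
n,_,st,ce=cv2.connectedComponentsWithStats(notblue[170:270,360:405])
px=1/ c['fx']*1.36
for s,p in zip(st[1:],ce[1:]):
  if s[4]>40: 
    q=p+[360,170]; print('disc',q.round(1),s,'diam mm',(np.sqrt(s[4]*4/np.pi)*px*1000).round(1),back(c,*q,0.008).round(4))
a=cv2.resize(im[165:275,215:405],None,fx=4.2,fy=4.2,interpolation=cv2.INTER_CUBIC); cv2.imwrite('pics/crop.png',a)
E
```

```text
cop [381.  184.7] [378 181   7   8  44] [ 0.5757 -0.1993  0.016 ] [ 0.5724 -0.1961  0.032 ]
cop [243.9 187.8] [242 182   6  12  44] [0.5764 0.166  0.016 ] [0.5731 0.1649 0.032 ]
cop [300.5 207.8] [294 202  14  13 133] [0.5185 0.0173 0.016 ] [0.5159 0.0179 0.032 ]
cop [384.3 213.9] [377 207  16  15 184] [ 0.4968 -0.2036  0.016 ] [ 0.4944 -0.2004  0.032 ]
cop [378.6 251. ] [373 246  12  11 106] [ 0.3991 -0.1833  0.016 ] [ 0.3978 -0.1803  0.032 ]
disc [381.6 176.9] [  0   0  45  22 555] diam mm 69.5 [ 0.5984 -0.2034  0.008 ]
disc [383.9 214.1] [ 13  34  22  21 359] diam mm 55.9 [ 0.4974 -0.2041  0.008 ]
disc [378.3 251.1] [ 10  73  18  18 252] diam mm 46.8 [ 0.3994 -0.184   0.008 ]
```

View pics/crop.png

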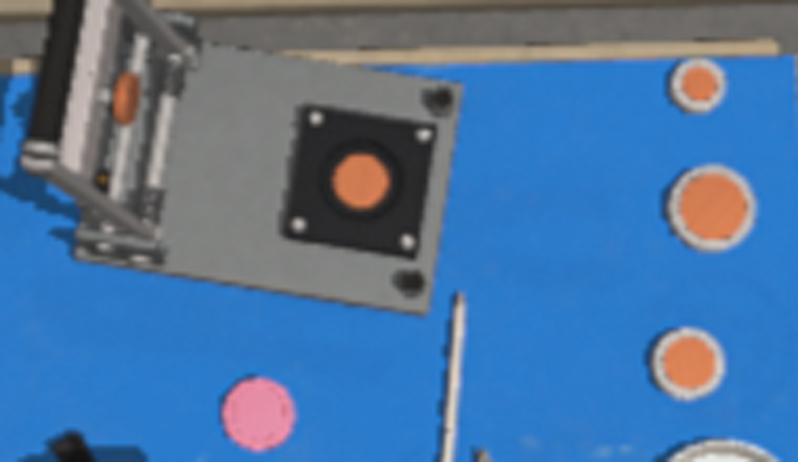

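The crop confirms it. The disc at top-image (378,251) measures about 45 mm, the large one at (384,214) about 55 mm, and the one at (381,185) is clearly the smallest. The pink one at (277,264) is not meant. I'll go to about (0.398, -0.183) with the closing line along the clamp's y.

```bash
cat >> h.py <<'E'
def go(target, yaw_deg=None):
    """print tool-frame fractions to reach target TCP with tool down, tool y at world angle yaw_deg"""
    s=state(); R=Rq(s['tool_rot']); d=R.as_matrix().T@(np.array(target)-s['tool_pos'])/0.8
    out='d '+str(d.round(4))
    if yaw_deg is not None:
        from scipy.spatial.transform import Rotation
        a=np.radians(yaw_deg); y=np.array([np.cos(a),np.sin(a),0]); z=np.array([0,0,-1.]); x=np.cross(y,z)
        out+=' r '+str(((R.inv()*Rotation.from_matrix(np.c_[x,y,z])).as_rotvec()/1.5).round(4))
    print(out,'t',round(s['time'],2),'pos',np.round(s['tool_pos'],4),'F',np.round(s['contact_force'],1),'w',round(s['gripper_width'],3))
E
P='{"dx":0.18,"dy":-0.19,"dz":0.05,"rz":0.37}'; true
python3 -m inch '[{"dx":0.18,"dy":-0.19,"dz":0.05,"rz":0.37},{"dx":0.18,"dy":-0.19,"dz":0.05,"rz":0.37},{"dx":0.18,"dy":-0.19,"dz":0.05,"rz":0.37},{"dx":0.18,"dy":-0.19,"dz":0.05,"rz":0.37},{"dx":0.18,"dy":-0.19,"dz":0.05,"rz":0.37}]'
python3 -c "
from h import *
go([.398,-.183,.13],-98.6)"
```

```text
d [ 0.3672 -0.375   0.1266] r [0.     0.     0.3699] t 1.0 pos [ 0.2461 -0.5745  0.2313] F [ 0.3 -0.5  0.6] w 1.003validation failed for argument at $[0]...
```

```bash
python3 -m inch '[{"dx":0.18,"dy":-0.19,"dz":0.05,"rx":0,"ry":0,"rz":0.37},{"dx":0.18,"dy":-0.19,"dz":0.05,"rx":0,"ry":0,"rz":0.37},{"dx":0.18,"dy":-0.19,"dz":0.05,"rx":0,"ry":0,"rz":0.37},{"dx":0.18,"dy":-0.19,"dz":0.05,"rx":0,"ry":0,"rz":0.37},{"dx":0.18,"dy":-0.19,"dz":0.05,"rx":0,"ry":0,"rz":0.37}]'
python3 -c "
from h import *
go([.398,-.183,.13],-98.6)"
```

```text
time: 1.5
tool_pos: [0.3193, -0.3739, 0.1897]
tool_rot: [-0.001, 0.997, -0.074, -0.0]
contact_force: [-0.1, 0.3, -0.0]
gripper_width: 1.0
grasp_force: 0.0
d [ 0.0623 -0.2503  0.0752] r [-0.0019  0.0007  0.0014] t 1.5 pos [ 0.3193 -0.3739  0.1897] F [-0.1  0.3 -0. ] w 1.0
```

```bash
python3 -m inch '[{"dx":0.06,"dy":-0.245,"dz":0.075,"rx":0,"ry":0,"rz":0},{"dx":0.06,"dy":-0.245,"dz":0.075,"rx":0,"ry":0,"rz":0},{"dx":0.06,"dy":-0.245,"dz":0.075,"rx":0,"ry":0,"rz":0},{"dx":0.06,"dy":-0.245,"dz":0.075,"rx":0,"ry":0,"rz":0},{"dx":0.06,"dy":-0.245,"dz":0.075,"rx":0,"ry":0,"rz":0}]'
python3 -c "
from h import *
go([.398,-.183,.13],-98.6)
c=optics.camera_info('wrist');im=save('wrist','w1.png')
print(-np.array(c['R']).T@c['t'],np.array(c['R']).round(3),c['fx'])
for d in nets.outline_of('wrist','diode_mid')[:3]:
  m=d['pixels'];ys,xs=np.nonzero(m);print(d['confidence'],d['bbox'],m.sum(),back(c,xs.mean(),ys.mean(),.010))
hsv=cv2.cvtColor(im,cv2.COLOR_RGB2HSV)
cop=((hsv[...,0]<14)&(hsv[...,1]>110)&(hsv[...,2]>120)).astype(np.uint8)
n,_,st,ce=cv2.connectedComponentsWithStats(cop)
for s,p in zip(st[1:],ce[1:]):
  if s[4]>300: print('cop',p.round(1),s, back(c,*p,0.016).round(4))
"
```

```text
time: 2.0
tool_pos: [0.3955, -0.1878, 0.1296]
tool_rot: [-0.001, 0.997, -0.072, -0.001]
contact_force: [0.4, -0.5, -1.0]
gripper_width: 0.998
grasp_force: 0.0
d [ 0.0022 -0.0064 -0.0005] r [-0.0014  0.0014  0.0035] t 2.0 pos [ 0.3955 -0.1878  0.1296] F [ 0.4 -0.5 -1. ] w 0.998
[ 0.46839279 -0.19845432  0.27213307] [[-0.144 -0.99  -0.002]
 [-0.946  0.137  0.294]
 [-0.291  0.044 -0.956]] 361.3334782593908
0.81 [269.4, 193.4, 55.0, 63.1] 2694 [ 0.39636546 -0.18333262  0.01      ]
cop [277.8  51.6] [ 246   18   64   69 3416] [ 0.4945 -0.2036  0.016 ]
cop [269.2 199.2] [ 248  178   43   41 1232] [ 0.3957 -0.183   0.016 ]
```

View pics/w1.png

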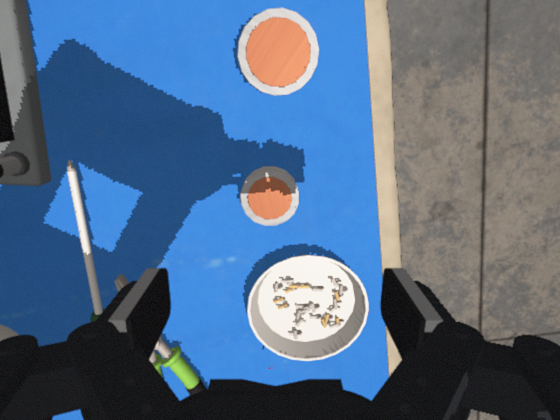

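The target disc is at wrist pixel (269,196). It measures about 43 mm across against 54 mm for the large one at (278,51), so it is the right disc. The dish at (308,307) is clear of the fingers. Descending to grasp.

```bash
python3 -m inch '[{"dx":0.0005,"dy":-0.0065,"dz":0.04,"rx":0,"ry":0,"rz":0.003},{"dx":0.0005,"dy":-0.0065,"dz":0.09,"rx":0,"ry":0,"rz":0.003},{"dx":0.0005,"dy":-0.0065,"dz":0.13,"rx":0,"ry":0,"rz":0.003},{"dx":0.0005,"dy":-0.0065,"dz":0.154,"rx":0,"ry":0,"rz":0.003},{"dx":0.0005,"dy":-0.0065,"dz":0.154,"rx":0,"ry":0,"rz":0.003}]' 
python3 -c "
from h import *
go([.396,-.183,.006],-98.6)"
python3 -m inch '[{"dx":0,"dy":0,"dz":0,"rx":0,"ry":0,"rz":0},{"dx":0,"dy":0,"dz":0,"rx":0,"ry":0,"rz":0},{"dx":0,"dy":0,"dz":0,"rx":0,"ry":0,"rz":0},{"dx":0,"dy":0,"dz":0,"rx":0,"ry":0,"rz":0},{"dx":0,"dy":0,"dz":0,"rx":0,"ry":0,"rz":0}]' -1
python3 -c "
from h import *
go([.396,-.183,.006],-98.6)"
```

```text
time: 2.6
tool_pos: [0.3945, -0.1869, 0.0058]
tool_rot: [-0.001, 0.997, -0.078, -0.002]
contact_force: [-0.5, -0.1, -0.2]
gripper_width: 1.0
grasp_force: 0.0
d [ 0.0011 -0.0051 -0.0002] r [-0.0012  0.0034 -0.0043] t 2.6 pos [ 0.3945 -0.1869  0.0058] F [-0.5 -0.1 -0.2] w 1.0
time: 3.1
tool_pos: [0.3982, -0.1877, 0.0107]
tool_rot: [0.001, 0.997, -0.077, 0.002]
contact_force: [-1.5, -0.6, 6.6]
gripper_width: 0.471
grasp_force: 59.5
d [-0.0036 -0.0054  0.0058] r [ 0.0015 -0.0022 -0.0029] t 3.1 pos [ 0.3982 -0.1877  0.0107] F [-1.5 -0.6  6.6] w 0.471
```

```bash
python3 -m inch '[{"dx":0,"dy":0,"dz":-0.03,"rx":0,"ry":0,"rz":0},{"dx":0,"dy":0,"dz":-0.08,"rx":0,"ry":0,"rz":0},{"dx":0,"dy":0,"dz":-0.13,"rx":0,"ry":0,"rz":0},{"dx":0,"dy":0,"dz":-0.15,"rx":0,"ry":0,"rz":0},{"dx":0,"dy":0,"dz":-0.15,"rx":0,"ry":0,"rz":0}]'
python3 -c "
from h import *
go([.516,.018,.14],-98.6)
save('wrist','w2.png')
go([.516,.018,.14],-98.6)
go([.516,.018,.14],-98.6)
c=optics.camera_info('wrist')
for d in nets.outline_of('wrist','diode_mid')[:3]: print(d['confidence'],d['bbox'])"
```

```text
time: 3.6
tool_pos: [0.3989, -0.1879, 0.1326]
tool_rot: [0.002, 0.997, -0.077, 0.004]
contact_force: [0.2, 0.0, 0.1]
gripper_width: 0.47
grasp_force: 60.6
d [ 0.1052 -0.2768 -0.0095] r [ 0.0027 -0.0053 -0.0028] t 3.6 pos [ 0.3989 -0.1879  0.1326] F [0.2 0.  0.1] w 0.47
d [ 0.1069 -0.276  -0.0126] r [ 0.0014 -0.0026 -0.0029] t 3.65 pos [ 0.3976 -0.187   0.13  ] F [ 0.3  0.4 -1. ] w 0.467
d [ 0.1069 -0.276  -0.0126] r [ 0.0014 -0.0026 -0.0029] t 3.65 pos [ 0.3976 -0.187   0.13  ] F [ 0.3  0.4 -1. ] w 0.467
0.97 [275.7, 272.2, 87.0, 105.3]
```

View pics/w2.png

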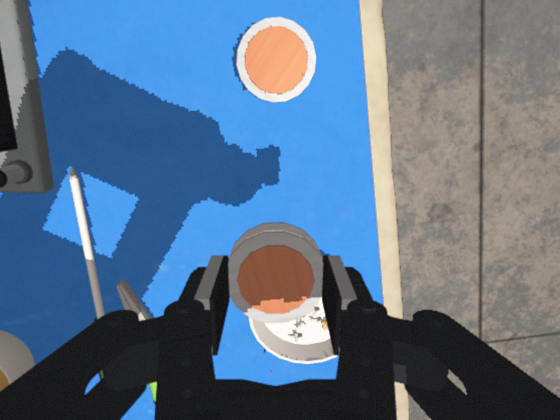

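The disc is held between the pads at (275,275) and looks level. Next I'll check how far the fingertips reach below it and where its centre sits in the tool frame.

```bash
python3 -c "
from h import *
s=state();R=Rq(s['tool_rot']).as_matrix();t=np.array(s['tool_pos'])
for z in(-.02,-.015,-.01,-.005,0,.005,.01): print('tipz',z,[np.round(proj('wrist',t+R@[x,y,z])).tolist() for x,y in((.011,.022),(.011,-.022),(-.011,.022),(-.011,-.022))])
for z in(-.012,-.008,-.004,0,.004):
  th=np.arange(0,6.28,.01);p=np.array([proj('wrist',t+R@[.022*np.cos(a),.022*np.sin(a),z]) for a in th]);print('ring',z,p.min(0).round(),p.max(0).round())
im=cv2.imread('pics/w2.png')
cv2.imwrite('pics/c2.png',cv2.resize(im[200:370,180:380],None,fx=3.5,fy=3.5,interpolation=cv2.INTER_CUBIC))
"
```

```text
tipz -0.02 [[334.0, 269.0], [217.0, 269.0], [331.0, 319.0], [219.0, 319.0]]
tipz -0.015 [[332.0, 263.0], [219.0, 263.0], [330.0, 312.0], [221.0, 312.0]]
tipz -0.01 [[330.0, 257.0], [221.0, 257.0], [328.0, 305.0], [223.0, 305.0]]
tipz -0.005 [[328.0, 252.0], [222.0, 252.0], [326.0, 299.0], [225.0, 299.0]]
tipz 0 [[327.0, 247.0], [224.0, 247.0], [325.0, 293.0], [226.0, 293.0]]
tipz 0.005 [[325.0, 243.0], [226.0, 243.0], [323.0, 287.0], [227.0, 287.0]]
tipz 0.01 [[324.0, 238.0], [227.0, 238.0], [322.0, 282.0], [229.0, 282.0]]
ring -0.012 [221. 233.] [330. 331.]
ring -0.008 [222. 230.] [328. 325.]
ring -0.004 [224. 226.] [327. 319.]
ring 0 [225. 223.] [326. 314.]Traceback (most recent call last):
  File "<string>", line 6, in <module>
    th=np.arange(0,6.28,.01);p=np.array([proj('wrist',t+R@[.022*np.cos(a),.022*np.sin(a),z]) for a in th]);print('ring',z,p.min(0).round(),p.max(0).round())
                                         ~~~~^^^^^^^^^^^^^^^^^^^^^^^^^^^^^^^^^^^^^^^^^^^^^^^
  File "h.py", line 6, in proj
    c=optics.camera_info(cam); p=np.array(c['R'])@np.array(X)+np.array(c['t']); return c['fx']*p[0]/p[2]+c['cx'],c['fy']*p[1]/p[2]+c['cy']
ValueError: time passes only in moves, steps and waits
```

```bash
python3 -c "
import cv2
im=cv2.imread('pics/w2.png')
im=cv2.convertScaleAbs(im,alpha=1.8,beta=20)
cv2.imwrite('pics/c2.png',cv2.resize(im[210:370,180:380],None,fx=3.6,fy=3.6,interpolation=cv2.INTER_CUBIC))
"
```

```text
(no output)
```

View pics/c2.png

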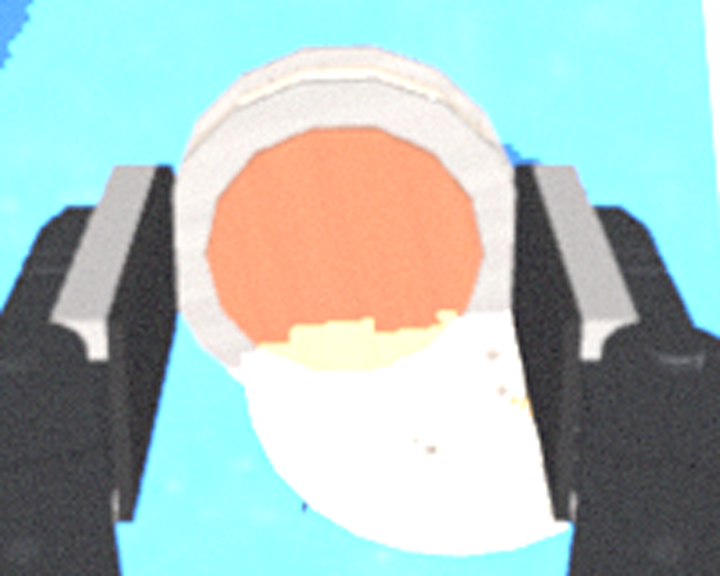

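The crop shows the disc level and centred between the pads. Its underside is about 1 cm below the TCP. Moving over the nest.

```bash
python3 -m inch '[{"dx":0.05,"dy":-0.05,"dz":0,"rx":0,"ry":0,"rz":-0.003},{"dx":0.09,"dy":-0.1,"dz":0,"rx":0,"ry":0,"rz":-0.003},{"dx":0.105,"dy":-0.16,"dz":0,"rx":0,"ry":0,"rz":-0.003},{"dx":0.107,"dy":-0.21,"dz":0,"rx":0,"ry":0,"rz":-0.003},{"dx":0.107,"dy":-0.25,"dz":0,"rx":0,"ry":0,"rz":-0.003}]'
python3 -m inch '[{"dx":0,"dy":-0.026,"dz":0,"rx":0,"ry":0,"rz":0},{"dx":0,"dy":-0.026,"dz":0,"rx":0,"ry":0,"rz":0},{"dx":0,"dy":-0.026,"dz":0,"rx":0,"ry":0,"rz":0}]'
python3 -c "
from h import *
go([.516,.018,.13],-98.6)
c=optics.camera_info('wrist')
save('wrist','w3.png')
s=state();R=Rq(s['tool_rot']).as_matrix()
print((R.T@np.array(c['R']).T).round(3), R.T@(-np.array(c['R']).T@c['t']-s['tool_pos']))
"
```

```text
time: 4.2
tool_pos: [0.5111, 0.0009, 0.1254]
tool_rot: [-0.0, 0.997, -0.074, -0.002]
contact_force: [0.1, -0.8, -0.9]
gripper_width: 0.471
grasp_force: 60.7
time: 4.5
tool_pos: [0.5139, 0.0187, 0.1262]
tool_rot: [0.0, 0.997, -0.075, -0.002]
contact_force: [0.7, -0.8, -0.5]
gripper_width: 0.465
grasp_force: 60.7
d [ 0.0027  0.0005 -0.0048] r [0.0005 0.0022 0.0006] t 4.5 pos [0.5139 0.0187 0.1262] F [ 0.7 -0.8 -0.5] w 0.465
[[ 0.002 -0.956 -0.292]
 [ 1.     0.002  0.001]
 [-0.001 -0.292  0.956]] [ 0.0731209  -0.00086675 -0.14224398]
```

View pics/w3.png

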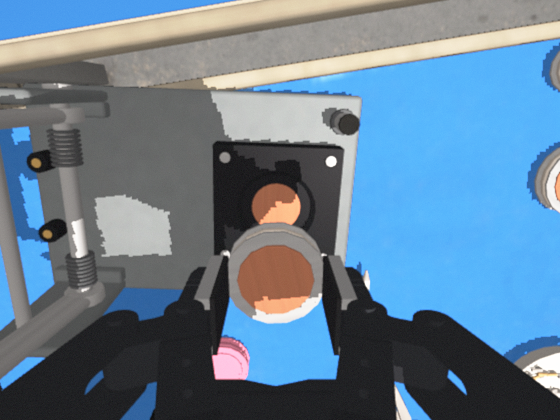

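The wrist view shows the nest copper at (277,205), the block's far corners at about (215,142) and (343,148), the stop pillar at (345,122), and the held disc at (275,278). I'll measure the nest relative to the tool from this.

```bash
python3 - <<'E'
from h import *
c=optics.camera_info('wrist'); s=state(); im=cv2.imread('pics/w3.png')
g=cv2.cvtColor(im,cv2.COLOR_BGR2GRAY); 
hsv=cv2.cvtColor(im,cv2.COLOR_BGR2HSV)
cop=((hsv[...,0]<14)&(hsv[...,1]>80)&(hsv[...,2]>60)).astype(np.uint8)
for r in (190,195,200,205,210,215):
  x=np.nonzero(cop[r,230:330])[0]+230; print(r,x.min(),x.max())
for r in (160,180): print(r,[k for k in range(200,360) if abs(int(g[r,k+1])-int(g[r,k-1]))>35])
for k in (240,260,300,320): print('col',k,[r for r in range(130,185) if abs(int(g[r+1,k])-int(g[r-1,k]))>35])
R=Rq(s['tool_rot']).as_matrix();t=np.array(s['tool_pos'])
f=lambda u,v,z:(back(c,u,v,z)).round(4)
print('L,R',f(215,142,.038),f(342,148,.038),'screws',f(225,157,.039),f(331,161,.039),'pillar',f(346,122,.047),'cop',f(277,206,.032))
n=np.array([.516,.018,.032]); print(t)
disc=[back(c,u,v,t[2]-.011+.016).round(4) for u,v in((275,279),)]
print('disc top centre',disc)
E
```

```text
190 258 293
195 254 297
200 252 299
205 251 300
210 251 300
215 253 298
160 [212, 213, 219, 220, 221, 228, 229, 230, 324, 325, 326, 335, 336, 337, 342, 343, 344]
180 [212, 213, 340, 341, 342]
col 240 [139, 140, 141, 142]
col 260 [139, 140, 141, 142, 143]
col 300 [141, 142, 143, 144, 147]
col 320 [141, 142, 144, 145, 148]
L,R [0.5638 0.0493 0.038 ] [ 0.548  -0.0301  0.038 ] screws [0.5536 0.0447 0.039 ] [ 0.5409 -0.0221  0.039 ] pillar [ 0.5647 -0.0325  0.047 ] cop [0.514  0.0169 0.032 ]
[0.51414292 0.0181392  0.12656088]
disc top centre [array([0.5127, 0.0186, 0.1316])]
```

```bash
python3 -m inch '[{"dx":0.002,"dy":0,"dz":0.04,"rx":0,"ry":0,"rz":0},{"dx":0.002,"dy":0,"dz":0.07,"rx":0,"ry":0,"rz":0},{"dx":0.002,"dy":0,"dz":0.09,"rx":0,"ry":0,"rz":0},{"dx":0.002,"dy":0,"dz":0.09,"rx":0,"ry":0,"rz":0}]'
python3 -m inch '[{"dx":0,"dy":0,"dz":0.003,"rx":0,"ry":0,"rz":0},{"dx":0,"dy":0,"dz":0.005,"rx":0,"ry":0,"rz":0},{"dx":0,"dy":0,"dz":0.005,"rx":0,"ry":0,"rz":0}]'
```

```text
time: 4.95
tool_pos: [0.5138, 0.0173, 0.0527]
tool_rot: [0.0, 0.997, -0.076, -0.003]
contact_force: [-0.3, -0.5, -1.8]
gripper_width: 0.468
grasp_force: 60.7
time: 5.25
tool_pos: [0.5174, 0.018, 0.0531]
tool_rot: [0.0, 0.997, -0.075, 0.001]
contact_force: [-0.1, -0.6, -0.1]
gripper_width: 0.467
grasp_force: 60.7
```

```bash
python3 -m inch '[{"dx":0,"dy":0,"dz":0.003,"rx":0,"ry":0,"rz":0},{"dx":0,"dy":0,"dz":0.004,"rx":0,"ry":0,"rz":0},{"dx":0,"dy":0,"dz":0.004,"rx":0,"ry":0,"rz":0}]'
python3 -m inch '[{"dx":0,"dy":0,"dz":0.003,"rx":0,"ry":0,"rz":0},{"dx":0,"dy":0,"dz":0.004,"rx":0,"ry":0,"rz":0},{"dx":0,"dy":0,"dz":0.004,"rx":0,"ry":0,"rz":0}]'
```

```text
time: 5.55
tool_pos: [0.5167, 0.0185, 0.049]
tool_rot: [0.0, 0.997, -0.075, 0.0]
contact_force: [-0.4, -0.2, -0.4]
gripper_width: 0.468
grasp_force: 60.7
time: 5.85
tool_pos: [0.5165, 0.0185, 0.0454]
tool_rot: [-0.0, 0.997, -0.075, -0.0]
contact_force: [-0.4, 0.5, -0.4]
gripper_width: 0.471
grasp_force: 60.7
```

```bash
python3 -m inch '[{"dx":0,"dy":0,"dz":0.002,"rx":0,"ry":0,"rz":0},{"dx":0,"dy":0,"dz":0.003,"rx":0,"ry":0,"rz":0},{"dx":0,"dy":0,"dz":0.003,"rx":0,"ry":0,"rz":0}]'
python3 -m inch '[{"dx":0,"dy":0,"dz":0.002,"rx":0,"ry":0,"rz":0},{"dx":0,"dy":0,"dz":0.003,"rx":0,"ry":0,"rz":0},{"dx":0,"dy":0,"dz":0.003,"rx":0,"ry":0,"rz":0}]'
```

```text
time: 6.15
tool_pos: [0.5166, 0.0184, 0.0431]
tool_rot: [-0.0, 0.997, -0.075, -0.0]
contact_force: [0.3, 0.5, -1.2]
gripper_width: 0.467
grasp_force: 60.7
time: 6.45
tool_pos: [0.5168, 0.0184, 0.0426]
tool_rot: [0.0, 0.997, -0.075, -0.001]
contact_force: [-5.6, 0.5, 10.4]
gripper_width: 0.468
grasp_force: 62.3
```

```bash
python3 -c "
from h import *
im=save('wrist','w4.png'); cv2.imwrite('pics/w4c.png',cv2.resize(cv2.convertScaleAbs(im[130:350,170:390,::-1],alpha=1.6,beta=15),None,fx=2.7,fy=2.7,interpolation=cv2.INTER_CUBIC))"
```

```text
(no output)
```

View pics/w4c.png

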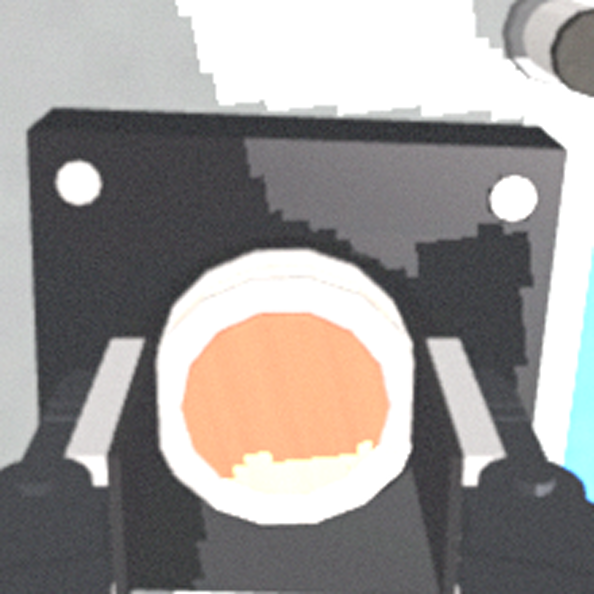

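The disc at crop (285,395) is centred on the block left to right. The force says it is touching the far (+x) chamfer, so I'll back off slightly in x.

```bash
python3 -m inch '[{"dx":-0.002,"dy":0,"dz":0,"rx":0,"ry":0,"rz":0},{"dx":-0.002,"dy":0,"dz":0.0,"rx":0,"ry":0,"rz":0},{"dx":-0.002,"dy":0,"dz":0.0,"rx":0,"ry":0,"rz":0}]'
python3 -m inch '[{"dx":0,"dy":0,"dz":0.002,"rx":0,"ry":0,"rz":0},{"dx":0,"dy":0,"dz":0.002,"rx":0,"ry":0,"rz":0},{"dx":0,"dy":0,"dz":0.002,"rx":0,"ry":0,"rz":0}]'
```

```text
time: 6.8
tool_pos: [0.5167, 0.0184, 0.0427]
tool_rot: [0.0, 0.997, -0.075, 0.002]
contact_force: [-0.2, 0.2, 5.6]
gripper_width: 0.463
grasp_force: 61.6
time: 7.1
tool_pos: [0.5168, 0.0184, 0.0426]
tool_rot: [0.0, 0.997, -0.075, 0.001]
contact_force: [-7.1, 0.1, 15.4]
gripper_width: 0.475
grasp_force: 62.9
```

z = 0.0427 minus the 0.0107 offset gives an underside at 0.032, which is the nest floor. Releasing.

```bash
python3 -m inch '[{"dx":0,"dy":0,"dz":-0.002,"rx":0,"ry":0,"rz":0},{"dx":0,"dy":0,"dz":-0.002,"rx":0,"ry":0,"rz":0},{"dx":0,"dy":0,"dz":-0.002,"rx":0,"ry":0,"rz":0}]' 0.5
python3 -m inch '[{"dx":0,"dy":0,"dz":-0.04,"rx":0,"ry":0,"rz":0},{"dx":0,"dy":0,"dz":-0.09,"rx":0,"ry":0,"rz":0},{"dx":0,"dy":0,"dz":-0.12,"rx":0,"ry":0,"rz":0},{"dx":0,"dy":0,"dz":-0.12,"rx":0,"ry":0,"rz":0}]' 0.5
python3 -c "
from h import *
c=optics.camera_info('wrist')
im=save('wrist','w5.png'); cv2.imwrite('pics/w5c.png',cv2.resize(cv2.convertScaleAbs(im[100:300,180:380,::-1],alpha=1.4,beta=15),None,fx=3,fy=3,interpolation=cv2.INTER_CUBIC))
go([.516,.018,.14],-100.5)
for d in nets.outline_of('wrist','diode_mid')[:2]: print(d['confidence'],d['bbox'],back(c,*d['bbox'][:2],.042))
hsv=cv2.cvtColor(im,cv2.COLOR_RGB2HSV)
cop=((hsv[...,0]<14)&(hsv[...,1]>80)&(hsv[...,2]>60)).astype(np.uint8)
n,_,st,ce=cv2.connectedComponentsWithStats(cop)
for s,p in zip(st[1:],ce[1:]):
  if s[4]>400: print(s,back(c,*p,.048))
"
```

```text
time: 7.4
tool_pos: [0.5148, 0.0187, 0.0405]
tool_rot: [-0.0, 0.997, -0.075, -0.0]
contact_force: [-0.0, -0.3, 1.0]
gripper_width: 0.75
grasp_force: 0.0
time: 7.8
tool_pos: [0.5179, 0.0184, 0.1413]
tool_rot: [0.0, 0.997, -0.075, 0.004]
contact_force: [-0.4, 0.3, -0.6]
gripper_width: 0.749
grasp_force: 0.0
d [-0.0003  0.0007 -0.0017] r [-0.0002 -0.0025  0.022 ] t 7.85 pos [0.5163 0.0185 0.1387] F [-0.6  0.2 -0.5] w 0.756
0.95 [276.1, 210.1, 53.2, 64.1] [0.51446613 0.0183167  0.042     ]
0.68 [227.3, 355.7, 50.6, 47.0] [0.39980668 0.07492196 0.042     ]
[539 160  21  50 760] [ 0.50543607 -0.16727292  0.048     ]
[ 252  190   47   45 1608] [0.51518184 0.01893781 0.048     ]
```

View pics/w5c.png

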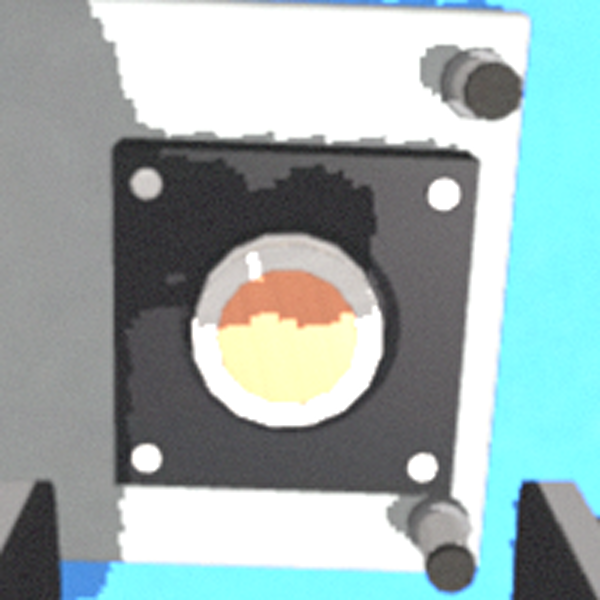

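The disc sits concentric in the nest (crop centre (288,333), between the four screws) and looks flat. Now I'll work out the lever geometry from the screws.

```bash
python3 - <<'E'
from h import *
c=optics.camera_info('wrist')
P=[back(c,180+u/3,100+v/3,.039)[:2] for u,v in((146,183),(444,193),(146,458),(422,467))]
y1=P[0]-P[1];y2=P[2]-P[3];x1=P[0]-P[2];x2=P[1]-P[3]
deg=lambda v:np.degrees(np.arctan2(v[1],v[0])).round(2)
print(np.mean(P,0),deg(y1),deg(y2),deg(x1)+90,deg(x2)+90,[np.linalg.norm(v) for v in(y1,y2,x1,x2)])
ct=optics.camera_info('top')
Q=[back(ct,215+u/4.2,165+v/4.2,.039)[:2] for u,v in((316,118),(424,134),(298,224),(408,241))]
print(np.mean(Q,0),deg(Q[0]-Q[1]),deg(Q[2]-Q[3]),deg(Q[0]-Q[2])+90,deg(Q[1]-Q[3])+90)
# tube ends in top crop: (65?,0) unseen top; box of grip
d=nets.boxes_of('top','grip')
print([ (x['confidence'],x['bbox']) for x in d[:2]])
a=np.radians(80.3);cy=np.array([np.cos(a),np.sin(a)]);n=np.array([.515,.0185])
tube=np.r_[n+.164*cy,.278];print('tube',tube,'top px',proj('top',tube)); print('hinge',n+.125*cy,'down',n-.1*cy,'beta')
go([*tube[:2],.36],-99.7)
E
```

```text
[0.51124308 0.01834014] 79.49 79.38 79.28 79.32 [np.float64(0.06674781944070314), np.float64(0.06679564163161342), np.float64(0.06699450016315786), np.float64(0.06711618364466987)]
[0.51527242 0.01663838] 79.97 79.66 78.95 79.63
[(0.68, [239.0, 184.6, 37.7, 74.9])]
tube [0.54263226 0.18015537 0.278     ] top px (np.float64(228.43299301969589), np.float64(178.8321904579807))
hinge [0.53606117 0.14171293] down [ 0.49815106 -0.08007035] beta
d [ 0.0043 -0.2048 -0.2807] r [0.0001 0.0015 0.0127] t 7.95 pos [0.5142 0.0187 0.1354] F [ 0.4 -0.3  0. ] w 0.751
```

```bash
python3 -m inch '[{"dx":0,"dy":0,"dz":-0.06,"rx":0,"ry":0,"rz":0.02},{"dx":0,"dy":0,"dz":-0.12,"rx":0,"ry":0,"rz":0.02},{"dx":0,"dy":0,"dz":-0.18,"rx":0,"ry":0,"rz":0.02},{"dx":0,"dy":0,"dz":-0.24,"rx":0,"ry":0,"rz":0.02},{"dx":0,"dy":0,"dz":-0.28,"rx":0,"ry":0,"rz":0.02}]' 0.5
python3 -m inch '[{"dx":0,"dy":-0.05,"dz":0,"rx":0,"ry":0,"rz":0},{"dx":0,"dy":-0.11,"dz":0,"rx":0,"ry":0,"rz":0},{"dx":0.002,"dy":-0.17,"dz":0,"rx":0,"ry":0,"rz":0},{"dx":0.002,"dy":-0.205,"dz":0,"rx":0,"ry":0,"rz":0},{"dx":0.002,"dy":-0.205,"dz":0,"rx":0,"ry":0,"rz":0}]'
python3 -c "
from h import *
go([.544,.179,.36],-100.6)
c=optics.camera_info('wrist')
im=save('wrist','w6.png')
for d in nets.outline_of('wrist','grip')[:2]: print(d['confidence'],d['bbox'])
print('expected tube',[np.round(proj('wrist',[.544+k*.983,.179-k*.184,.278])) for k in(-.05,0,.05)])
go([.544,.179,.36],-100.6)
"
```

```text
time: 8.45
tool_pos: [0.5153, 0.0186, 0.3626]
tool_rot: [0.0, 0.996, -0.09, 0.0]
contact_force: [1.0, -0.7, 0.1]
gripper_width: 0.75
grasp_force: 0.0
time: 8.95
tool_pos: [0.5456, 0.1826, 0.3574]
tool_rot: [0.0, 0.996, -0.088, -0.003]
contact_force: [-0.5, 0.4, 0.2]
gripper_width: 0.747
grasp_force: 0.0
d [-0.0012  0.0047 -0.0032] r [0.0008 0.0035 0.0062] t 8.95 pos [0.5456 0.1826 0.3574] F [-0.5  0.4  0.2] w 0.747
0.72 [292.9, 205.4, 55.7, 205.8]
expected tube [array([276., 283.]), array([277., 215.]), array([277., 137.])]
d [-0.0018  0.0014 -0.002 ] r [0.0013 0.0025 0.0039] t 9.05 pos [0.5456 0.1798 0.3584] F [-0.4 -1.  -0.4] w 0.749
```

View pics/w6.png

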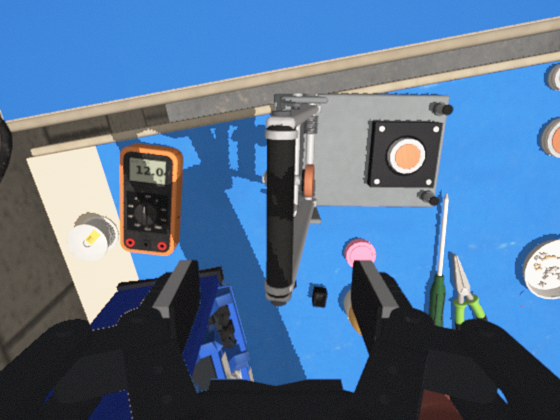

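The wrist view shows the lever tube centred at column 281 and rows 125–290, within about 2 mm of the predicted position. The disc in the nest at (407,156) is still well centred. Going down and gripping the tube.

```bash
python3 -m inch '[{"dx":-0.001,"dy":0.003,"dz":0.04,"rx":0,"ry":0,"rz":0.003},{"dx":-0.001,"dy":0.003,"dz":0.08,"rx":0,"ry":0,"rz":0.003},{"dx":-0.001,"dy":0.003,"dz":0.11,"rx":0,"ry":0,"rz":0.003},{"dx":-0.001,"dy":0.003,"dz":0.124,"rx":0,"ry":0,"rz":0.003},{"dx":-0.001,"dy":0.003,"dz":0.124,"rx":0,"ry":0,"rz":0.003}]'
python3 -m inch '[{"dx":0,"dy":0,"dz":0,"rx":0,"ry":0,"rz":0},{"dx":0,"dy":0,"dz":0,"rx":0,"ry":0,"rz":0},{"dx":0,"dy":0,"dz":0,"rx":0,"ry":0,"rz":0},{"dx":0,"dy":0,"dz":0,"rx":0,"ry":0,"rz":0},{"dx":0,"dy":0,"dz":0,"rx":0,"ry":0,"rz":0}]' -1
python3 -c "
from h import *
go([.544,.179,.259],-100.6)
# arc waypoints: displacement in tool frame fractions from here: tool y=-clamp y, z down
for k in range(0,21):
  th=np.radians(10)-1.745*k/20   # angle back from vertical
  y=.225*np.sin(th);z=.225*np.cos(th); print(k,'dy %.3f dz %.3f'%((.0391-y)/.8,(.2216-z)/.8))
"
```

```text
time: 9.55
tool_pos: [0.5438, 0.1762, 0.2591]
tool_rot: [0.001, 0.996, -0.093, -0.002]
contact_force: [0.5, 0.1, 0.4]
gripper_width: 0.754
grasp_force: 0.0
time: 10.05
tool_pos: [0.5457, 0.1781, 0.2637]
tool_rot: [-0.001, 0.996, -0.092, 0.002]
contact_force: [-0.0, 2.2, 5.2]
gripper_width: 0.191
grasp_force: 58.6
d [-0.0024 -0.0007  0.0059] r [-0.0013 -0.0021  0.0004] t 10.05 pos [0.5457 0.1781 0.2637] F [-0.   2.2  5.2] w 0.191
0 dy 0.000 dz 0.000
1 dy 0.024 dz -0.003
2 dy 0.049 dz -0.004
3 dy 0.073 dz -0.003
4 dy 0.098 dz 0.000
5 dy 0.122 dz 0.005
6 dy 0.145 dz 0.013
7 dy 0.168 dz 0.022
8 dy 0.189 dz 0.033
9 dy 0.210 dz 0.047
10 dy 0.230 dz 0.062
11 dy 0.248 dz 0.078
12 dy 0.264 dz 0.096
13 dy 0.279 dz 0.116
14 dy 0.292 dz 0.136
15 dy 0.304 dz 0.158
16 dy 0.313 dz 0.181
17 dy 0.321 dz 0.204
18 dy 0.326 dz 0.228
19 dy 0.329 dz 0.252
20 dy 0.330 dz 0.277
```

```bash
python3 -m inch '[{"dx":0,"dy":0.024,"dz":-0.003,"rx":0,"ry":0,"rz":0},{"dx":0,"dy":0.049,"dz":-0.004,"rx":0,"ry":0,"rz":0},{"dx":0,"dy":0.073,"dz":-0.003,"rx":0,"ry":0,"rz":0},{"dx":0,"dy":0.098,"dz":0,"rx":0,"ry":0,"rz":0},{"dx":0,"dy":0.122,"dz":0.005,"rx":0,"ry":0,"rz":0}]' -1
python3 -c "
from h import *
go([.544,.179,.259],-100.6);print(state()['ft_torque'])"
```

```text
time: 10.55
tool_pos: [0.5277, 0.0822, 0.2595]
tool_rot: [-0.002, 0.996, -0.092, 0.002]
contact_force: [-0.2, -1.7, 9.8]
gripper_width: 0.185
grasp_force: 62.4
d [-0.0021 -0.1227  0.0012] r [-0.0027 -0.0022  0.0006] t 10.55 pos [0.5277 0.0822 0.2595] F [-0.2 -1.7  9.8] w 0.185
[ 0.36300176 -0.09169411 -0.07121649]
```

```bash
python3 -m inch '[{"dx":0,"dy":0.023,"dz":0.005,"rx":0,"ry":0,"rz":0},{"dx":0,"dy":0.046,"dz":0.014,"rx":0,"ry":0,"rz":0},{"dx":0,"dy":0.067,"dz":0.025,"rx":0,"ry":0,"rz":0},{"dx":0,"dy":0.088,"dz":0.039,"rx":0,"ry":0,"rz":0},{"dx":0,"dy":0.108,"dz":0.054,"rx":0,"ry":0,"rz":0}]' -1
python3 -c "
from h import *
go([.544,.179,.259],-100.6);print(state()['ft_torque'])"
```

```text
time: 11.05
tool_pos: [0.5116, -0.0029, 0.2156]
tool_rot: [-0.002, 0.996, -0.092, 0.001]
contact_force: [1.5, 5.0, 2.1]
gripper_width: 0.181
grasp_force: 59.4
d [-0.0018 -0.2311 -0.0535] r [-0.0024 -0.0014  0.0003] t 11.05 pos [ 0.5116 -0.0029  0.2156] F [1.5 5.  2.1] w 0.181
[ 1.5380673  -0.43923682 -0.04731046]
```

```bash
python3 -m inch '[{"dx":0,"dy":0.018,"dz":0.016,"rx":0,"ry":0,"rz":0},{"dx":0,"dy":0.034,"dz":0.034,"rx":0,"ry":0,"rz":0},{"dx":0,"dy":0.049,"dz":0.054,"rx":0,"ry":0,"rz":0},{"dx":0,"dy":0.062,"dz":0.074,"rx":0,"ry":0,"rz":0},{"dx":0,"dy":0.074,"dz":0.096,"rx":0,"ry":0,"rz":0}]' -1
python3 -c "
from h import *
go([.498,-.080,.041],-100.6);print(state()['ft_torque'])"
```

```text
time: 11.55
tool_pos: [0.5005, -0.0615, 0.1366]
tool_rot: [-0.001, 0.996, -0.092, 0.001]
contact_force: [3.9, 8.2, 2.4]
gripper_width: 0.186
grasp_force: 58.5
d [0.0011 0.0236 0.1194] r [-0.0016 -0.0006  0.    ] t 11.55 pos [ 0.5005 -0.0615  0.1366] F [3.9 8.2 2.4] w 0.186
[ 1.93925359 -0.66149802 -0.1064516 ]
```

```bash
python3 -m inch '[{"dx":0,"dy":0.007,"dz":0.023,"rx":0,"ry":0,"rz":0},{"dx":0,"dy":0.014,"dz":0.046,"rx":0,"ry":0,"rz":0},{"dx":0,"dy":0.018,"dz":0.070,"rx":0,"ry":0,"rz":0},{"dx":0,"dy":0.020,"dz":0.094,"rx":0,"ry":0,"rz":0},{"dx":0,"dy":0.021,"dz":0.108,"rx":0,"ry":0,"rz":0}]' -1
python3 -c "
from h import *
go([.498,-.080,.041],-100.6);print(state()['ft_torque'])"
```

```text
time: 12.05
tool_pos: [0.4969, -0.08, 0.0502]
tool_rot: [0.002, 0.996, -0.092, -0.0]
contact_force: [-1.6, -2.8, 11.0]
gripper_width: 0.185
grasp_force: 64.7
d [ 0.0013 -0.0003  0.0115] r [ 0.0021 -0.0001  0.0003] t 12.05 pos [ 0.4969 -0.08    0.0502] F [-1.6 -2.8 11. ] w 0.185
[0.30084541 0.15741531 0.01962958]
```

```bash
python3 -m inch '[{"dx":0,"dy":0,"dz":0.004,"rx":0,"ry":0,"rz":0},{"dx":0,"dy":0,"dz":0.008,"rx":0,"ry":0,"rz":0},{"dx":0,"dy":0,"dz":0.008,"rx":0,"ry":0,"rz":0}]' -1
python3 -m inch '[{"dx":0,"dy":0,"dz":0.004,"rx":0,"ry":0,"rz":0},{"dx":0,"dy":0,"dz":0.004,"rx":0,"ry":0,"rz":0},{"dx":0,"dy":0,"dz":0.004,"rx":0,"ry":0,"rz":0}]' -1
```

```text
time: 12.35
tool_pos: [0.497, -0.0802, 0.0453]
tool_rot: [0.002, 0.996, -0.092, -0.0]
contact_force: [-2.2, -3.0, 11.0]
gripper_width: 0.183
grasp_force: 65.3
time: 12.65
tool_pos: [0.497, -0.0802, 0.0427]
tool_rot: [0.002, 0.996, -0.092, -0.0]
contact_force: [-4.6, -3.1, 12.0]
gripper_width: 0.185
grasp_force: 65.6
```

```bash
python3 -m inch '[{"dx":0,"dy":0,"dz":0.004,"rx":0,"ry":0,"rz":0},{"dx":0,"dy":0,"dz":0.004,"rx":0,"ry":0,"rz":0},{"dx":0,"dy":0,"dz":0.004,"rx":0,"ry":0,"rz":0}]' -1
python3 -m inch '[{"dx":0,"dy":0,"dz":0.003,"rx":0,"ry":0,"rz":0},{"dx":0,"dy":0,"dz":0.003,"rx":0,"ry":0,"rz":0},{"dx":0,"dy":0,"dz":0.003,"rx":0,"ry":0,"rz":0}]' -1
python3 -m inch '[{"dx":0,"dy":0,"dz":0.003,"rx":0,"ry":0,"rz":0},{"dx":0,"dy":0,"dz":0.003,"rx":0,"ry":0,"rz":0},{"dx":0,"dy":0,"dz":0.003,"rx":0,"ry":0,"rz":0}]' -1
```

```text
time: 12.95
tool_pos: [0.4971, -0.0802, 0.041]
tool_rot: [0.002, 0.996, -0.092, -0.001]
contact_force: [-10.6, -1.4, 22.5]
gripper_width: 0.182
grasp_force: 66.7
time: 13.25
tool_pos: [0.4971, -0.0802, 0.0398]
tool_rot: [0.002, 0.996, -0.092, -0.001]
contact_force: [-14.4, -0.4, 30.4]
gripper_width: 0.188
grasp_force: 67.5
time: 13.55
tool_pos: [0.4972, -0.0801, 0.0385]
tool_rot: [0.002, 0.996, -0.092, -0.002]
contact_force: [-18.4, 0.4, 38.9]
gripper_width: 0.189
grasp_force: 68.4
```

The force has risen well past the 12 N spring force, so the lever is on its stops. I'll ease off a little and check.

```bash
python3 -m inch '[{"dx":0,"dy":0,"dz":-0.003,"rx":0,"ry":0,"rz":0},{"dx":0,"dy":0,"dz":-0.003,"rx":0,"ry":0,"rz":0},{"dx":0,"dy":0,"dz":-0.003,"rx":0,"ry":0,"rz":0}]' -1
python3 -c "
from h import *
a=save('scene','s2.png');b=save('wrist','w7.png')
A=cv2.resize(a[200:340,200:360],None,fx=3.4,fy=3.4,interpolation=cv2.INTER_CUBIC)[:440]
B=cv2.resize(b,(560*440//420*10//10*7//10,440*7//10))
o=np.zeros((440,A.shape[1]+250,3),np.uint8);o[:A.shape[0],:A.shape[1]]=A;B=cv2.resize(b,(250,188));o[:188,A.shape[1]:]=B
cv2.imwrite('pics/end.png',o[:,:,::-1])"
```

```text
time: 13.85
tool_pos: [0.4971, -0.0802, 0.0398]
tool_rot: [0.002, 0.996, -0.092, -0.001]
contact_force: [-14.4, -1.7, 30.3]
gripper_width: 0.185
grasp_force: 67.6
```

View pics/end.png

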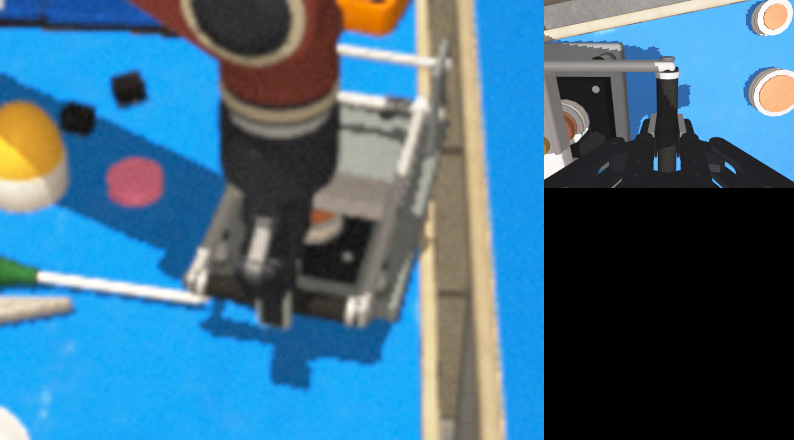

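The scene crop shows the lever level over the nest with the gripper on its tube at (275,290). The force knee came at z ≈ 0.0415, against 0.0417 expected for the stops. The arm is holding it down with 30 N, so I'll hand in.

```bash
python3 -c "
from plant import ticket
print(ticket.job_done())"
```

```text
the job is handed in; nothing more can be done
None
```

I laid the 44 mm diode in the nest, swung the lever down onto its stops and handed the job in at about 14 s with the gripper still pressing it down at about 30 N; I was given no verdict.

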